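# Free the eccentric cam and run the clamp slide home

### The arm

A 6-joint arm with a two-finger parallel gripper is mounted at the origin on the work surface. World frame = base frame: x ahead of the robot, y to its left, z up, the work surface at z = 0. Lengths are in m, angles in degrees, forces in N, time in s.
With the tool pointing down it reaches from about 0.3 to 0.75 m from the base axis. Payload 8.5 kg.
Tool frame: the origin (TCP) lies midway between the tips of the shut fingers; the grasp point (between the pads) lies env.tcp_to_grasp behind it (env.tcp_to_grasp is the distance from the TCP to the grasp point, in m); z points along the fingers, y is the line along which they close (so a half turn about z gives the same grasp; the last joint's range is limited). The gripper opens to 85 mm and grips with 20 to 120 N. Pads are 22 mm wide; open, the fingers measure 114 mm over their backs; the gripper's body (76 mm by 85 mm) begins 54 mm behind the grasp point. The pads swing forward as they close: fully open they stand 13 mm farther back than shut.
Start: joints at [-85.101, 21.807, 74.336, -0, 83.858, -12.336], TCP at [0.163, -0.525, 0.231] pointing down, gripper open.
Joint ranges: [-178.18, 178.18], [-50.72, 133.34], [12.68, 142.11], [-81.47, 261.47], [9.98, 163.14], [-165.26, 165.26]. Speed limits (degrees/s): [136.94, 136.94, 180, 180, 180, 180].

### API

Orientations are given as a 3x3 rotation matrix whose columns are the frame's x, y, z axes.
In Python, from rig import observe, optics, job, env gives the robot as it stands. The module is installed in compiled form; this text tells all that it offers.
- The arm moves only by the shell command python3 -m jog 'ROWS' [FORCE]. ROWS is JSON, a list of rows, each a list of 7 numbers: the turn, a rotation vector about the tool's x, y, z in rad, then the shift along the tool's x, y, z in m, then the opening in per cent of the stroke, from 0 (shut) to 100 (fully open). A call has 1 to 10 rows; each row shifts and turns the commanded pose from where the row before left it, along the tool's axes as they then stand; what a row does not reach is not made up. A row lasts 1/8 s, in which the tool goes at most 62.5 mm and 10.7 degrees, less where a joint would pass 70% of its speed; a pose out of reach is approached as far as the arm can. A call is refused whole if a number of a shift passes 0.0625 or a number of a turn 0.188, either way. A call with a gripper value outside its range is refused whole. The fingers move at their own pace and stop on an object; FORCE is the grip in N (left out, the last holds). Time passes only in rows, so rows that do not move let the fingers close. It gives the time, the measured TCP pose, the force, the opening and the grip force at its end, in the units of the state.
- observe(): the state, without advancing time (a new reading comes with each control period).
- optics.get_image(name): name is "scene" or "top"; returns a dict with "pixels" (400x640x3 uint8, red, green, blue), "mtx" (3x3 intrinsics, pixels), "dist_coeffs" ([k1, k2, p1, p2, k3] as OpenCV has them; the pictures are not rectified), "rvec" (rotation vector, rad) and "tvec" (3), from world to camera coordinates, as OpenCV has them. Camera axes: x right, y down, z forward; pixel columns grow to the right and rows downward; lengths in m; the calibration is good to about 2 mm. A picture is of the moment at which its call begins. There is no depth.
- job.close_job(): hands the job in; it is judged then, once.
The state is a dict: "time_s": time; "q": joint angles; "qvel": joint speeds; "joint_efforts": joint torques, N m; "position": TCP position; "tool_rot": TCP orientation; "ft_force": force on the tool from outside, world axes, zero at the start; "wrist_torque": the same for the moment, N m; "grip_width": finger opening in m; "gripper_force": force on a finger pad.
Only numpy, scipy, OpenCV 4.12 (cv2) and the standard library are available. Lean on these libraries where they do the work, as an engineer would, in place of code of your own. Each camera call takes 0.05 s, during which the arm holds its last target. There are 200 camera calls.

### The job

On the plywood clamping jig, push the cam's lever round clockwise (seen from above) up to its stop pin, so that the cam stands at its low point, and only then push the slide forward by its upright block until its jaw has pressed the pine blank fully home, flush against the fence, with the cam still low. Use only pushes of the fingers: do not touch the blank itself, lift nothing, and leave the things lying around where they are.

Things in the scene. Friction and masses are not known exactly. Their poses are not given: they have to be found in the camera images.
- jig: fixed plywood base board 280 (x) x 300 (y) x 18 mm; origin at the centre of its underside, on the bench. Its x axis is 'forward', the way the slide runs; its y axis points to the side where the cam is. All x, y, z below are in this frame, in mm. Two aluminium guides beside the slide, tops at z = 30
- fence (a point): centre of the inner (rear) face of the wooden fence across the front of the jig: x = 106, y = -25, z = 29. The fence is 150 mm long (y = -100 to 50), 24 mm thick, top at z = 40
- stop_pin (a point): top of the steel stop pin that the lever meets when the cam is low: 10 mm thick, z = 18 to 64, at x = 55, y = 107
- cam (a joint): angle of the eccentric cam (steel disc, radius 32 mm, pivot 16 mm off its centre, top at z = 38), rad: 0 = low point (thin side towards the slide's roller, lever at the stop pin), growing counter-clockwise seen from above, at most 2.8; starts at 1.7 to 2.5, thick side in the slide's way. Dry friction about 0.2 N m (3 N at the lever); it stays where it is left
- cam_pivot (a point): point on the cam's upright pivot axis, half-way up the lever: x = -10, y = 90, z = 61
- cam_knob (a point): centre line of the black round knob (20 mm across, z = 50 to 86) at the lever's end, 90 mm from the pivot, given at z = 61. The lever is a dark steel bar 12 mm wide, z = 50 to 72, from the pivot to the knob; at cam angle q it points 0.436 + q rad from jig x towards jig y. Push on its counter-clockwise side to turn it clockwise; it clears all other parts of the jig by 12 mm in height
- slide (a joint): travel of the follower slide along jig x, m: 0 = fully back, at most 0.034; starts at 0 to 0.003. Dry friction about 3 N; it stays where it is left. With the cam low it runs on until the blank is pressed against the fence, at 0.028; with the cam at its start angles its roller meets the cam after about 9 to 21 mm
- push_face (a point): centre of the rear face of the dark upright block on the slide (18 mm thick in x, 38 mm wide in y, z = 36 to 82), at z = 60; at slide 0 it is at x = -85, y = 0. Push it towards jig +x. Behind it is only the base board. The slide's bar is 40 mm wide, top z = 36; its side arm (top z = 34) runs from the block to y = 102, with a roller at y = 90
- jaw (a point): centre of the front face of the slide's jaw, which presses on the blank: at slide 0 at x = 40, y = -20, z = 31. The jaw is 95 mm wide (y), 15 mm thick, top at z = 43
- blank: loose pine blank 38 (x) x 140 (y) x 20 mm, about 70 g, lying across the base board between jaw and fence, slightly askew; origin at the centre of its underside (z = 18). Home against the fence, its origin is at jig x = 87. To be moved by the jaw only, not touched by the robot
- glue: white glue bottle, 56 mm across, 110 mm tall, upright; bystander, origin at the centre of its underside
- jar: small glass jar with a steel cap, 40 mm across, 50 mm tall, standing on the jig's base board beside the slide (jig -y side); bystander, origin at the centre of its underside
- cork: cork sanding block 110 x 60 x 35 mm; bystander, origin at the centre of its underside
- offcut: pine offcut 130 x 45 x 20 mm lying on the bench, not on the jig; bystander, origin at the centre of its underside
- driver: screwdriver, 200 mm long, lying; bystander, origin at the centre of its underside (half-way along)
- tape: roll of paper tape lying flat, 60 mm across, 25 mm high, on the bench beyond the fence; bystander, origin at the centre of its underside
- cup: grey plastic cup, 70 mm across, 80 mm tall, upright; bystander, origin at the centre of its underside
Not all that is in view belongs to the job. What is shaped like the blank but blue or red is not meant.

How it is judged (in metres and radians):
On the way, in this order (a step that is already met when the one before it is completed fails the run):
1. the cam is turned to its low point (within 0.2 rad) while the slide is still back (under 6 mm) (value of joint cam below 0.2 rad and value of joint slide below 0.006 m), for 0.2 s.
2. the slide has been pushed forward and the blank is home against the fence (x of blank in the frame of jig above 0.0845 m and angle between the y axis of blank and the y axis of jig, either way round below 0.04 rad and value of joint slide above 0.0245 m), for 0.2 s.
At the end, for the whole second after the job is handed in: Cam within 0.2 rad of its low point; slide at least 24.5 mm forward with the blank in front of its jaw, flat on the board, at rest, within 2.5 mm of the fence and square to it within 0.04 rad (all of step 2 and value of joint cam below 0.2 rad and z of blank in the frame of jig below 0.022 m and y of blank in the frame of jig between -0.06 and 0.02 m and linear speed of blank below 0.01 m/s and velocity of joint slide below 0.005 m/s); the robot touches nothing.
It fails at once if the slide is pushed forward (beyond 8 mm) while the cam is not at its low point (more than 0.3 rad off) (value of joint slide above 0.008 m and value of joint cam above 0.3 rad).
It fails at once if the robot touches the blank (contact force between any of the fingers, the arm and blank above 0.5 N).
It fails at once if the blank is lifted off the board (z of blank in the frame of jig above 0.03 m).
It fails at once if a bystander is pushed away or lifted (moved more than 20 mm) (distance of any of glue, jar, cork, offcut, driver, tape, cup from where it was at the start of the episode above 0.02 m).
It also fails if it takes over 51 s, if anything falls off the work surface, if the arm or the gripper's body presses on something with over 40 N, if the wrist force passes 120 N, or if a joint passes its speed limit or range.

## Working session

There is one attempt and no reset: what is moved stays moved. The work goes in short steps, Python scripts to look and compute and a shell command to move; the robot and the scene stay as the last step left them, time stands still between calls to the robot, and variables do not carry over. Pictures are saved under pics/ and viewed, at most 10 in all, crops included, and the job is handed in when it is done.

```bash
mkdir -p pics; python3 - <<'E'
from rig import observe, optics, env
import cv2,pickle
d={}
for n in("scene","top"):
    im=optics.get_image(n); d[n]=im; cv2.imwrite(f"pics/{n}0.png",im["pixels"][:,:,::-1])
    print(n,im["mtx"],im["dist_coeffs"],im["rvec"],im["tvec"])
pickle.dump(d,open("im0.pkl","wb"))
s=observe(); print(s["time_s"],s["position"],s["tool_rot"],s["grip_width"],env.tcp_to_grasp)
E
```

```text
scene [[490.55561193   0.         316.08082572]
 [  0.         490.55561193 194.80049391]
 [  0.           0.           1.        ]] [-0.00869565  0.          0.          0.          0.        ] [ 1.02426612  2.5663408  -0.86460251] [ 0.34225044 -0.2635221   1.5082064 ]
top [[488.03365424   0.         313.29006542]
 [  0.         488.03365424 197.41606053]
 [  0.           0.           1.        ]] [-0.05282748  0.          0.          0.          0.        ] [ 2.1965731  -2.18734601  0.08038411] [0.02844884 0.51628546 1.52364479]
0.1 [ 0.16294657 -0.52505199  0.23078336] [[ 9.55091926e-01  2.96309640e-01 -9.64834565e-05]
 [ 2.96309521e-01 -9.55091132e-01  1.26372957e-03]
 [ 2.82304760e-04 -1.23556688e-03 -9.99999197e-01]] 0.08556868678418074 0.0187
```

View pics/scene0.png

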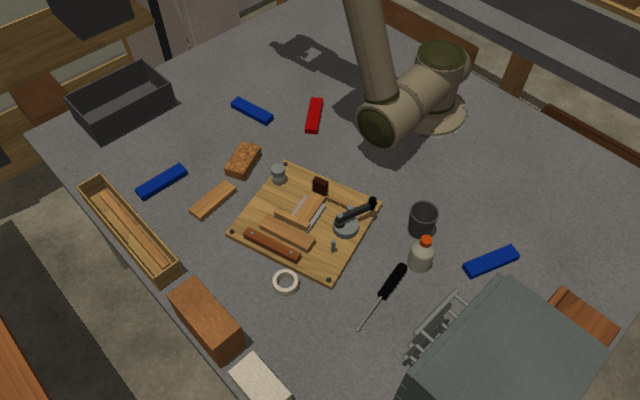

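View pics/top0.png

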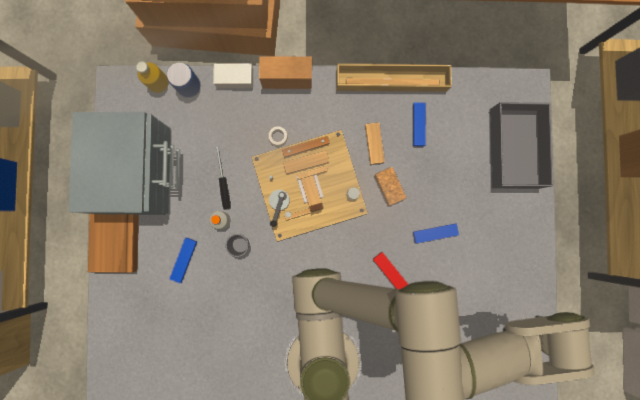

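The jig is the pale plywood board at top (310,186) and scene (305,222). The fence is at top (307,147), and the lever runs from about (280,200) to the knob near (273,222). Only one pine piece lies between jaw and fence, at top (307,160). The pine offcut at (374,143) is off the jig, and the blue and red bars are decoys. Next I enlarge both views of the jig.

```bash
python3 - <<'E'
import cv2,pickle,numpy as np
d=pickle.load(open("im0.pkl","rb"))
a=cv2.resize(d["top"]["pixels"][125:245,245:375],None,fx=4.8,fy=4.8,interpolation=cv2.INTER_CUBIC)
cv2.imwrite("pics/topc.png",a[:,:,::-1])
b=cv2.resize(d["scene"]["pixels"][155:292,220:390],None,fx=4.3,fy=4.3,interpolation=cv2.INTER_CUBIC)
cv2.imwrite("pics/scenec.png",b[:,:,::-1])
E
```

```text
(no output)
```

View pics/topc.png

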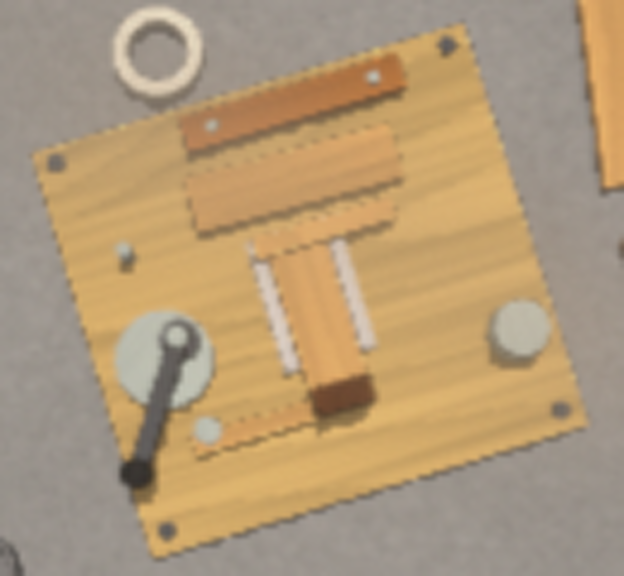

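View pics/scenec.png

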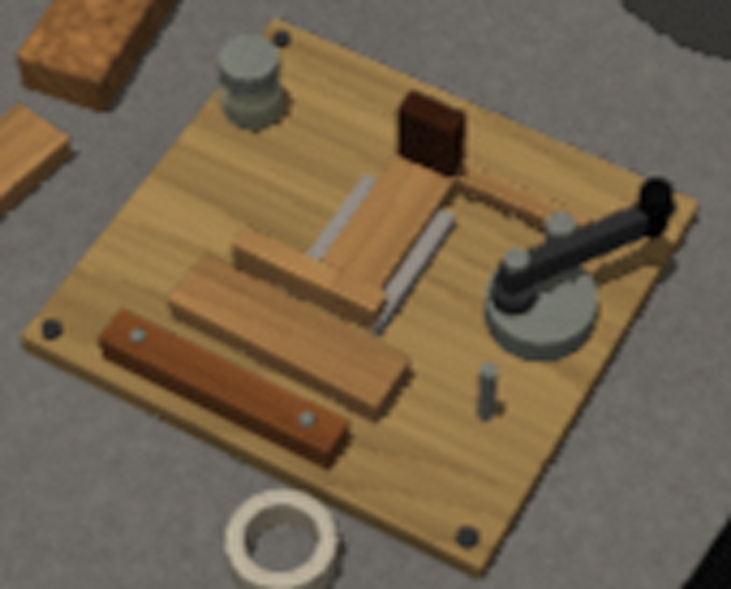

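Top crop: board corners are at (35,152), (467,25), (588,425) and (157,558). The knob is at (137,470), pivot cap (177,335), pin (125,247) and dark block (342,394). The lever points backward, so the cam is at about 2.2 rad. The pine blank at (295,180) lies between jaw and fence and fits the description. Next I triangulate.

```bash
cat > h.py <<'E'
import cv2,pickle,numpy as np
def ray(im,uv):
    p=cv2.undistortPoints(np.array([[uv]],float),im["mtx"],np.array(im["dist_coeffs"]))[0,0]
    R=cv2.Rodrigues(np.array(im["rvec"],float))[0]; t=np.array(im["tvec"],float).ravel()
    d=R.T@np.array([*p,1]); return -R.T@t,d/np.linalg.norm(d)
def plane(im,uv,z):
    o,d=ray(im,uv); return o+d*(z-o[2])/d[2]
def tri(a,ua,b,ub):
    o1,d1=ray(a,ua);o2,d2=ray(b,ub)
    s=np.linalg.lstsq(np.c_[d1,-d2],o2-o1,rcond=None)[0]
    p,q=o1+s[0]*d1,o2+s[1]*d2
    return (p+q)/2,np.linalg.norm(p-q)
T=lambda x,y:((x+.5)/4.8-.5+245,(y+.5)/4.8-.5+125)
S=lambda x,y:((x+.5)/4.3-.5+220,(y+.5)/4.3-.5+155)
E
python3 - <<'E'
from h import *
np.set_printoptions(precision=4,suppress=True)
d=pickle.load(open("im0.pkl","rb"));t,s=d["top"],d["scene"]
tc=[(35,152),(467,25),(588,425),(157,558)]; sc=[(480,573),(22,340),(275,18),(697,205)]
J=np.array([(.14,.15),(.14,-.15),(-.14,-.15),(-.14,.15)])
def fit(W):
    c=W.mean(0);A=W-c; th=np.arctan2((J[:,0]*A[:,1]-J[:,1]*A[:,0]).sum(),(J*A).sum())
    R=np.array([[np.cos(th),-np.sin(th)],[np.sin(th),np.cos(th)]]); print(c,th,(W-c-J@R.T)*1e3); return c,R,th
W1=np.array([plane(t,T(*c),.018)[:2] for c in tc]);W2=np.array([plane(s,S(*c),.018)[:2] for c in sc])
fit(W1);fit(W2);c,R,th=fit((W1+W2)/2)
pickle.dump((c,R,th),open("jig.pkl","wb"))
for a,b in zip(tc,sc): print("z",tri(t,T(*a),s,S(*b))[0][2])
for n,a,b in [("knob",(137,468),(657,187)),("pivotcap",(177,333),(515,258)),("pin",(125,247),(488,370)),("blockRtop far",(372,373),(465,108)),("blk Ltop",(308,388),(402,95)),("jar",(520,328),(248,57))]:
    p,e=tri(t,T(*a),s,S(*b)); print(n,p,e,"jig",R.T@(p[:2]-c))
E
```

```text
[0.5562 0.0425] 0.2973389593421244 [[-0.083  -1.0145]
 [-1.5016  0.2114]
 [ 0.8875  2.7599]
 [ 0.6971 -1.9568]]
[0.5573 0.048 ] 0.2992645584470554 [[ 0.3047 -0.5067]
 [-1.1185  2.1294]
 [-1.1032 -0.5971]
 [ 1.917  -1.0256]]
[0.5567 0.0452] 0.29830370587949245 [[ 0.1112 -0.7609]
 [-1.3103  1.1701]
 [-0.1081  1.0817]
 [ 1.3073 -1.4909]]
z 0.010956515896123897
z 0.008980921200805292
z 0.016876515551383586
z 0.010927452252733838
knob [0.4353 0.1531 0.0893] 0.0047148687792756905 jig [-0.0844  0.1388]
pivotcap [0.5214 0.1284 0.0784] 0.0022445035941155273 jig [-0.0093  0.0899]
pin [0.5771 0.1633 0.0636] 0.00313678298983218 jig [0.0542 0.1068]
blockRtop far [0.4832 0.021  0.0861] 0.042814160704085696 jig [-0.0774 -0.0015]
blk Ltop [0.4963 0.0339 0.1146] 0.02975099131043566 jig [-0.0611  0.007 ]
jar [ 0.527 -0.09   0.068] 0.0002168692834515544 jig [-0.0682 -0.1205]
```

```bash
R="[0,0,0,0.038,-0.0443,0,0]"; python3 -m jog '[[0,0,0,0.038,-0.0443,0,0],[0,0,0,0.038,-0.0443,0,0],[0,0,0,0.038,-0.0443,0,0],[0,0,0,0.038,-0.0443,0,0],[0,0,0,0.038,-0.0443,0,0],[0,0,0,0.038,-0.0443,0,0],[0,0,0,0.038,-0.0443,0,0],[0,0,0,0.038,-0.0443,0,0],[0,0,0,0.038,-0.0443,0,0],[0,0,0,0.038,-0.0443,0,0]]' 20
python3 -m jog '[[0,0,0,0.039,-0.044,0,0],[0,0,0,0.039,-0.044,0,0],[0,0,-0.166,0,0,0,0],[0,0,-0.166,0,0,0,0],[0,0,-0.166,0,0,0,0],[0,0,-0.166,0,0,0,0],[0,0,-0.166,0,0,0,0],[0,0,-0.166,0,0,0,0],[0,0,0,0,0,0,0]]'
cat > st.py <<'E'
from rig import observe
from h import *
c,R,th=pickle.load(open("jig.pkl","rb")); s=observe(); p=np.array(s["position"]); Q=np.array(s["tool_rot"])
g=R.T@(p[:2]-c); print("t",s["time_s"],"jig mm",(g*1e3).round(1),"z",round(p[2]*1e3,1),"yaw in jig",round(float(np.degrees(np.arctan2(Q[1,0],Q[0,0])-th)),1),"F jig",(R.T@s["ft_force"][:2]).round(1),round(s["ft_force"][2],1),"q",np.round(s["q"],0))
E
python3 st.py
```

```text
time_s: 1.35
position: [0.395, 0.0124, 0.2313]
tool_rot: [[0.955, 0.296, 0.0], [0.296, -0.955, -0.0], [0.0, 0.0, -1.0]]
ft_force: [1.1, -1.4, 1.0]
grip_width: 0.0002
gripper_force: 0.0
time_s: 2.48
position: [0.4429, 0.1176, 0.2311]
tool_rot: [[0.272, 0.962, -0.001], [0.962, -0.272, -0.0], [-0.0, -0.001, -1.0]]
ft_force: [-0.4, -0.3, 0.4]
grip_width: 0.0001
gripper_force: 0.0
t 2.475 jig mm [-87.5 102.6] z 231.1 yaw in jig 57.1 F jig [-0.4 -0.2] 0.4 q [ 0. 13. 88. -0. 79. 16.]
```

```bash
python3 -m jog '[[0,0,0,0,0.008,0.045,0],[0,0,0,0,0,0.045,0],[0,0,0,0,0,0.045,0],[0,0,0,0,0,0.025,0],[0,0,0,0,0,0.013,0],[0,0,0,0,0,0,0]]'
python3 st.py; python3 - <<'E'
from rig import optics
import cv2
im=optics.get_image("scene")["pixels"]
cv2.imwrite("pics/s1.png",cv2.resize(im[135:292,220:400],None,fx=3.7,fy=3.7,interpolation=cv2.INTER_CUBIC)[:,:,::-1])
E
```

```text
time_s: 3.22
position: [0.4507, 0.1154, 0.0581]
tool_rot: [[0.272, 0.962, -0.001], [0.962, -0.272, 0.0], [-0.0, -0.001, -1.0]]
ft_force: [-0.4, -0.2, 0.5]
grip_width: 0.0
gripper_force: 0.0
t 3.225 jig mm [-80.7  98.2] z 58.1 yaw in jig 57.1 F jig [-0.4 -0.1] 0.5 q [ -0.  26. 102.   0.  52.  16.]
```

View pics/s1.png

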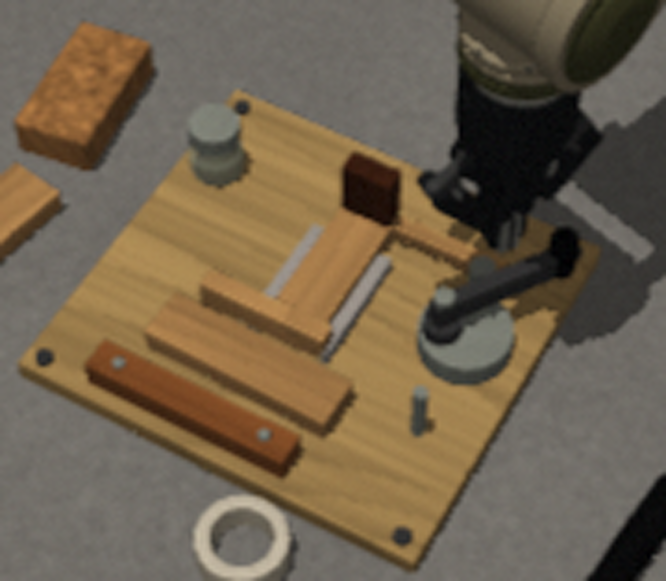

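The finger, at crop (510,235), stands clear behind the lever at its mid-length, and nothing has moved. I start the sweep.

```bash
python3 -m jog '[[0,0,0,0.006,0,0,0],[0,0,0,0.006,0,0,0],[0,0,0,0.003,0,0,0],[0,0,0.1,0.0065,-0.0014,0,0],[0,0,0.1,0.0065,-0.0014,0,0],[0,0,0.1,0.0065,-0.0014,0,0],[0,0,0.1,0.0065,-0.0014,0,0]]' | grep -E "ft_f|time"
python3 st.py
```

```text
time_s: 4.15
ft_force: [0.3, -4.1, 1.6]
t 4.15 jig mm [-59.5 133.7] z 58.6 yaw in jig 34.1 F jig [-1. -4.] 1.6 q [ 5. 28. 98. -0. 54. 44.]
```

```bash
python3 -m jog '[[0,0,0.1,0.0065,-0.0014,0,0],[0,0,0.1,0.0065,-0.0014,0,0],[0,0,0.1,0.0065,-0.0014,0,0],[0,0,0.1,0.0065,-0.0014,0,0],[0,0,0.1,0.0065,-0.0014,0,0],[0,0,0.1,0.0065,-0.0014,0,0],[0,0,0.1,0.0065,-0.0014,0,0],[0,0,0.1,0.0065,-0.0014,0,0],[0,0,0.1,0.0065,-0.0014,0,0],[0,0,0.1,0.0065,-0.0014,0,0]]' | grep ft_f
python3 st.py
python3 -m jog '[[0,0,0.1,0.0065,-0.0014,0,0],[0,0,0.1,0.0065,-0.0014,0,0],[0,0,0.1,0.0065,-0.0014,0,0],[0,0,0.1,0.0065,-0.0014,0,0],[0,0,0.1,0.0065,-0.0014,0,0]]' | grep ft_f
python3 st.py
```

```text
ft_force: [-4.4, -3.0, 2.1]
t 5.4 jig mm [ -0.8 156.6] z 58.2 yaw in jig -23.2 F jig [-5.1 -1.6] 2.1 q [  8.  32.  89.  -0.  59. 105.]
ft_force: [-4.9, -0.0, 1.0]
t 6.025 jig mm [ 29.6 144.4] z 58.1 yaw in jig -51.8 F jig [-4.6  1.4] 1.0 q [  8.  35.  84.   0.  62. 132.]
```

```bash
python3 -m jog '[[0,0,0.1,0.0065,-0.0014,0,0],[0,0,0.1,0.0065,-0.0014,0,0],[0,0,0.04,0.003,-0.0005,0,0],[0,0,0,0,0,0,0]]' | grep ft_f
python3 st.py
python3 -m jog '[[0,0,0,0.002,0,0,0],[0,0,0,0,0,0,0]]' | grep ft_f
python3 st.py
```

```text
ft_force: [-6.1, 5.5, 1.1]
t 6.525 jig mm [ 40.9 134. ] z 58.0 yaw in jig -65.4 F jig [-4.2  7. ] 1.1 q [  7.  35.  82.   0.  63. 145.]
ft_force: [-10.9, 11.5, 3.7]
t 6.775 jig mm [ 40.9 133.9] z 58.0 yaw in jig -65.3 F jig [-7.  14.1] 3.7 q [  7.  35.  82.   0.  63. 145.]
```

The force rises while the position holds, so the lever is on its stop. I back off, lift and turn square.

```bash
python3 -m jog '[[0,0,0,-0.015,0,0,0],[0,0,0,-0.02,0,0,0],[0,0,0,0,0,-0.05,0],[0,0,0,0,0,-0.05,0],[0,0,-0.163,0,0,0,0],[0,0,-0.163,0,0,0,0],[0,0,-0.163,0,0,0,0],[0,0,-0.163,0,0,0,0],[0,0,-0.163,0,0,0,0],[0,0,-0.163,0,0,0,0]]' | grep ft_f
python3 -m jog '[[0,0,-0.162,0,0,0,0],[0,0,0,0,0,0,0]]' | grep ft_f
python3 st.py
```

```text
ft_force: [-0.4, 0.4, 0.4]
ft_force: [0.6, 0.3, -0.4]
t 8.275 jig mm [ 28.2 163.2] z 158.4 yaw in jig -0.1 F jig [0.7 0.1] -0.4 q [10. 28. 77. -0. 75. 83.]
```

```bash
python3 -m jog '[[0,0,0,-0.038,0.041,0,0],[0,0,0,-0.038,0.041,0,0],[0,0,0,-0.038,0.041,0,0],[0,0,0,-0.039,0.04,0,0],[0,0,0,0,0,0.05,0],[0,0,0,0,0,0.045,0],[0,0,0,0,0,0.007,0],[0,0,0,0,0,0,0]]' | grep ft_f
python3 st.py;  python3 - <<'E'
from rig import optics
import cv2
im=optics.get_image("scene")["pixels"]
cv2.imwrite("pics/s2.png",cv2.resize(im[135:292,220:400],None,fx=3.7,fy=3.7,interpolation=cv2.INTER_CUBIC)[:,:,::-1])
E
```

```text
ft_force: [0.4, 0.1, 0.3]
t 9.275 jig mm [-124.4   -0.2] z 57.0 yaw in jig -0.1 F jig [ 0.4 -0.1] 0.3 q [-14.  24. 106.  -0.  50.  59.]
```

View pics/s2.png

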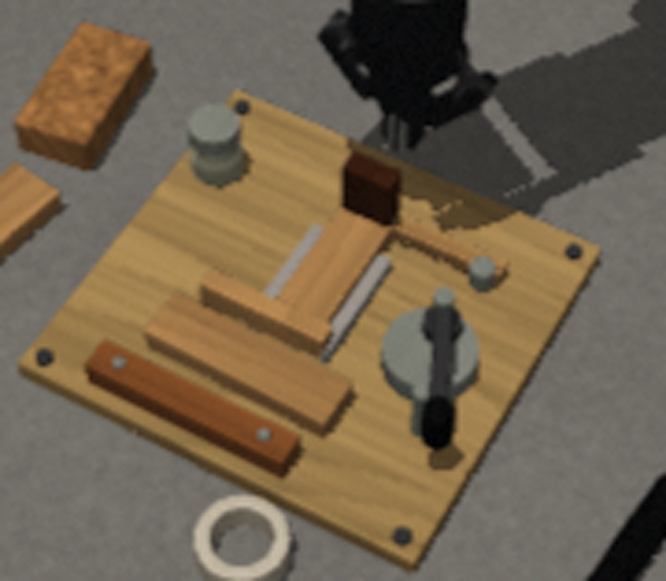

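The lever at (440,370) now lies at the pin, the cam is low, the slide is still back, and the finger is behind the block. I push the slide.

```bash
python3 -m jog '[[0,0,0,0.013,0,0,0],[0,0,0,0.009,0,0,0],[0,0,0,0.004,0,0,0],[0,0,0,0.004,0,0,0],[0,0,0,0.004,0,0,0],[0,0,0,0.004,0,0,0],[0,0,0,0.004,0,0,0],[0,0,0,0.004,0,0,0],[0,0,0,0.004,0,0,0]]' | grep ft_f
python3 st.py
python3 -m jog '[[0,0,0,0.002,0,0,0],[0,0,0,0.002,0,0,0],[0,0,0,0,0,0,0]]' | grep ft_f
python3 st.py
```

```text
ft_force: [-4.0, 0.5, 2.6]
t 10.45 jig mm [-74.8  -0.2] z 56.3 yaw in jig -0.1 F jig [-3.7  1.6] 2.6 q [-11.  28.  99.   0.  54.  62.]
ft_force: [-2.1, 0.8, -0.6]
t 10.825 jig mm [-70.6  -0.4] z 56.3 yaw in jig -0.1 F jig [-1.8  1.4] -0.6 q [-11.  28.  98.   0.  54.  62.]
```

```bash
python3 -m jog '[[0,0,0,0.0015,0,0,0],[0,0,0,0.0015,0,0,0],[0,0,0,0,0,0,0]]' | grep ft_f
python3 st.py
python3 -m jog '[[0,0,0,0.001,0,0,0],[0,0,0,0.001,0,0,0],[0,0,0,0,0,0,0]]' | grep ft_f
python3 st.py
```

```text
ft_force: [-5.6, -0.5, 1.3]
t 11.2 jig mm [-68.2  -0.3] z 56.2 yaw in jig -0.1 F jig [-5.5  1.2] 1.3 q [-11.  28.  98.  -0.  54.  62.]
ft_force: [-14.7, -6.5, 9.1]
t 11.575 jig mm [-68.3  -0.3] z 56.2 yaw in jig -0.1 F jig [-15.9  -1.9] 9.1 q [-11.  28.  97.  -0.  54.  62.]
```

It stopped at x = -68.3, as expected when home. I press a little more, then retreat and look.

```bash
python3 -m jog '[[0,0,0,0.001,0,0,0],[0,0,0,0,0,0,0],[0,0,0,0,0,0,0]]' | grep ft_f
python3 st.py
python3 -m jog '[[0,0,0,-0.005,0,0,0],[0,0,0,-0.025,0,0,0],[0,0,0,-0.02,0,0,0],[0,0,0,0,0,-0.05,0],[0,0,0,0,0,-0.05,0],[0,0,0,-0.03,0,-0.03,0],[0,0,0,0,0,0,0]]' | grep ft_f
python3 - <<'E'
from rig import optics
import cv2,numpy as np,pickle
from h import *
d={n:optics.get_image(n) for n in("scene","top")}; pickle.dump(d,open("im2.pkl","wb"))
b=cv2.resize(d["scene"]["pixels"][135:292,220:400],None,fx=3.3,fy=3.3,interpolation=cv2.INTER_CUBIC)
a=cv2.resize(d["top"]["pixels"][125:245,245:375],None,fx=3.3,fy=3.3,interpolation=cv2.INTER_CUBIC)
cv2.imwrite("pics/s3.png",b[:,:,::-1]); cv2.imwrite("pics/t3.png",a[:,:,::-1])
E
```

```text
ft_force: [-19.7, -9.0, 12.3]
t 11.95 jig mm [-68.3  -0.2] z 56.2 yaw in jig -0.0 F jig [-21.5  -2.8] 12.3 q [-11.  28.  97.  -0.  55.  62.]
ft_force: [1.2, 0.0, 0.0]
```

View pics/s3.png

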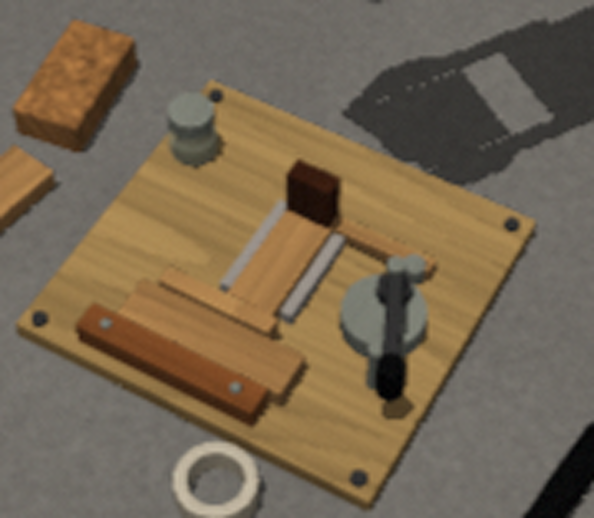

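View pics/t3.png

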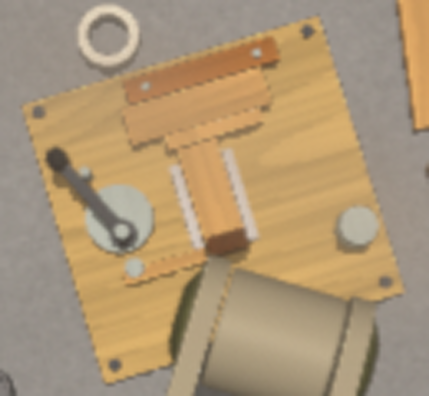

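Both views show the blank flush and square against the fence (top crop around (198,108)). The jaw is on it, the lever is at its pin, the robot is clear and the bystanders have not moved. I hand in.

```bash
python3 -c "
from rig import job; print(job.close_job())"
```

```text
the job is handed in; nothing more can be done
None
```

The cam lever is at its stop pin and the slide is fully forward, with the blank flush and square against the fence in both camera views; the job is handed in, though the hand-in returned no verdict.

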